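# Release the ratchet and lower the hold-down arm of a blade honing jig

## Robot

A 6-joint arm with a two-finger parallel gripper is mounted at the origin on the work surface. World frame = base frame: x ahead of the robot, y to its left, z up, the work surface at z = 0. Lengths are in m, angles in rad, forces in N, time in s.
With the tool pointing down it reaches from about 0.275 to 0.825 m from the base axis. Payload 4.9 kg.
Tool frame: the origin (TCP) lies on the centre line of the jaws, within the pads' length; the fingertips stand env.nose_length ahead of it and the grasp point (between the pads) lies 2 mm behind it (env.nose_length is the distance from the TCP to the fingertips, in m); z points along the fingers, y is the line along which they close (so a half turn about z gives the same grasp; the last joint's range is limited). The gripper opens to 85 mm and grips with 20 to 120 N. Pads are 22 mm wide; open, the fingers measure 114 mm over their backs; the gripper's body (76 mm by 85 mm) begins 54 mm behind the grasp point. The pads swing forward as they close: fully open they stand 13 mm farther back than shut.
Start: joints at [1.109, 0.326, -0.193, 1.052, 0, 1.437], TCP at [0.177, 0.521, 0.248] pointing down, gripper open.
Joint ranges: [-2.65, 2.65], [-0.97, 1.79], [-1.3, 1.35], [-1.93, 2.1], [-1.47, 1.37], [-3.14, 3.14]. Speed limits (rad/s): [2.57, 2.57, 3.14, 3.14, 3.14, 3.14].

## Interface

Orientations are given as [roll, pitch, yaw] about the fixed x, y, z axes, in that order (R = Rz(yaw) Ry(pitch) Rx(roll)).
In Python, from bench import env, cams gives the robot as it stands. The module is installed in compiled form; this text tells all that it offers.
- The arm moves only by the tool arm_command, never from a script. Its argument "motion" is a list of rows, each an object with "delta_pos": the shift along the tool's x, y, z in mm, a list of three; "spin": the turn about the tool's z in degrees; "jaw": the closure, from -1 (fully open) to 1 (shut). A call has 1 to 8 rows; each row shifts and turns the commanded pose from where the row before left it, along the tool's axes as they then stand; what a row does not reach is not made up. A row lasts 1/8 s, in which the tool goes at most 62.5 mm and 10.7 degrees, less where a joint would pass 70% of its speed; a pose out of reach is approached as far as the arm can. A call is refused whole if a number of a shift passes 62.5 or a number of a turn 10.7, either way. A call with a gripper value outside its range is refused whole. The fingers move at their own pace and stop on an object; "newtons" is the grip in N (left out, the last holds). Time passes only in rows, so rows that do not move let the fingers close. It gives the time, the measured TCP pose, the force, the opening and the grip force at its end, in the units of the state.
- env.state(): the state, without advancing time (a new reading comes with each control period).
- cams.get_image(name): name is "scene" or "top"; returns (picture, depth): 384x512x3 uint8, red, green, blue; 384x512 float32, m along the optical axis (not along the pixel's ray), 0 where there is no reading.
- cams.get_calibration(name): a dict with "vfov" (degrees; the focal length in pixels is half the picture's height over the tangent of half this angle, whatever the lens; pixels are square), "cx", "cy" (the principal point, pixels), "R" (3x3) and "t" (3): a world point X has camera coordinates R X + t. Camera axes: x right, y down, z forward; pixel columns grow to the right and rows downward; lengths in m; the calibration is good to about 2 mm. A picture is of the moment at which its call begins. get_calibration takes no time and is no camera call.
- env.finish_job(): hands the job in; it is judged then, once.
Trained networks look in the newest picture that a camera, given by its name, has taken for a name from the list of things; names that differ only in an ending like _2 or _b are one class to them, and where a whole thing is asked for, a point or a joint stands for the part that bears it (a point fixed in the world has none). Each returns a list of dicts, best first, with "p" (0 to 1); they miss things now and then, are a little off and sometimes report something else, mostly with a low value. They report only what shows in the picture. A call takes as long as a camera call.
- cams.find_in(camera, target): "box" ([centre column, centre row, width, height] in pixels, round what is visible of it).
- cams.cut_out(camera, target): "mask" (384x512 bool, what is visible of it) and "box" ([centre column, centre row, width, height] in pixels, round what is visible of it).
- cams.tip_of(camera, target): "uv" ([column, row] in pixels: a listed point, or the origin of a listed thing).
The state is a dict: "time": time; "q": joint angles; "qvel": joint speeds; "effort": joint torques, N m; "position": TCP position; "ee_rot": TCP orientation; "contact_force": force on the tool from outside, world axes, zero at the start; "torque": the same for the moment, N m; "gripper_width": finger opening in m; "gripper_force": force on a finger pad.
Only numpy, scipy, OpenCV 4.12 (cv2) and the standard library are available. Lean on these libraries where they do the work, as an engineer would, in place of code of your own. Each camera call takes 0.05 s, during which the arm holds its last target. There are 200 camera calls.

## Task

The hold-down arm of the honing jig is held up by its ratchet. With the fingertips, press the pawl's thumb plate down until the pawl flips clear of the teeth and stays there, then push the arm down by its cross bar until its foot sits fully down on the clipper blade, and back away. Only press and push: do not force the arm against the engaged pawl, raise it, lift the blade out of its nest, or disturb the loose tools round the jig.

Things in the scene. Friction and masses are not known exactly. Their poses are not given: they have to be found in the camera images.
- jig: the honing jig, screwed to the bench: grey base plate 100 mm (x) by 410 mm (y, from -143 to +267 mm), 15 mm thick; origin on the bench under the arm's hinge. Its +y points from the hinge along the arm to the cross bar, its -y to the thumb plate, z up. The hinges of arm and pawl both lie along its x. Steel cheeks carry the hinges: the arm's at y = 0, up to 102 mm high, the pawl's at y = -72 mm, up to 131 mm high; both within 25 mm either side of the middle plane x = 0
- hinge_axis (a point): point on the arm's hinge axis, in the jig's middle plane, 70 mm above the bench. Axes as the jig's
- grip_bar (a point): centre of the rubber cross bar at the end of the arm: a round bar 20 mm in diameter and 60 mm long lying level along the jig's x, 205 mm from the hinge axis. Its z axis is the arm's upper side
- clamp_arm (a joint): angle of the arm above level, rad: starts raised at 0.50 to 0.85, reads 0 when its foot, 130 mm from the hinge, just meets the blade (the bar's centre is then 70 mm above the bench). It must be pushed: a stiff hinge keeps it where it is left, and about 3 to 5 N down on the bar moves it. While the pawl is in the teeth the arm goes down by at most 0.28 rad and is then blocked. The toothed wheel (59 mm outer radius) turns with the arm
- thumb_plate (a point): top centre of the pawl's ribbed steel thumb plate, 34 mm (x) by 32 mm (y), about 136 mm above the bench at the start, in the jig frame at x = 0, y = -117 mm (45 mm beyond the pawl's pivot). Nothing is under it
- pawl (a joint): angle of the pawl, rad: 0 to 0.09 = hook in or on the teeth, 0.32 = fully clear (stop). The plate moves down as it grows, 14 mm in all, and 6 mm away from the hinge. An over-centre spring resists with about 4 N on the plate (up to 9 N if the arm has been leant on the pawl) as far as 0.16 and beyond that throws the pawl over to 0.32, where it stays
- blade: clipper blade, steel, 44 x 30 x 8 mm, lying loose in a shallow nest on the jig under the arm's foot (jig y = +130 mm), its underside 25 mm above the bench; origin centre of its underside
- clipper: hair clipper standing on its foot, black with a steel head, 36 x 44 x 162 mm tall; origin centre of its foot. A bystander
- screwdriver: screwdriver lying flat, 160 mm long; origin at its middle, on the mat. A bystander
- shears: barber shears lying flat, slightly open, about 165 mm long, 8 mm thick; origin by the screw. A bystander
- oil_bottle: small clear oil bottle, 30 mm wide, 85 mm tall; origin centre of its underside. A bystander
- jar: low glass jar, 48 mm wide, 45 mm tall; origin centre of its underside. A bystander
- brush: cleaning brush lying flat, 160 mm long; origin at its middle, on the mat. A bystander

How it is judged:
By the outcome, as a careful person would: the job done as asked, in the order asked, and still so for the second after the job is handed in, with the robot touching nothing.
It also fails if it takes over 40 s, if anything falls off the work surface, if the arm or the gripper's body presses on something with over 40 N, if the wrist force passes 120 N, or if a joint passes its speed limit or range.

## Working session

There is one attempt and no reset: what is moved stays moved. The work goes in short steps, Python scripts to look and compute and a tool call to move; the robot and the scene stay as the last step left them, time stands still between calls to the robot, and variables do not carry over. Pictures are saved under pics/ and viewed, at most 10 in all, crops included, and the job is handed in when it is done.

Besides the shell and the picture viewer there is one more tool, called after "Request:" by a JSON object that holds its "method" and its "body". arm_command: Moves the arm, as the interface text tells. Its arguments: {"type":"object","properties":{"motion":{"type":"array"},"newtons":{"type":"number"}},"required":["motion"]}

```bash
mkdir -p pics; cat > h.py <<'E'
import numpy as np, cv2
from bench import env, cams
def world(name,u,v,d):
    c=cams.get_calibration(name); f=192/np.tan(np.radians(c["vfov"])/2)
    p=np.array([(u-c["cx"])/f*d,(v-c["cy"])/f*d,d]); return np.array(c["R"]).T@(p-np.array(c["t"]))
def proj(name,X):
    c=cams.get_calibration(name); f=192/np.tan(np.radians(c["vfov"])/2)
    p=np.array(c["R"])@X+np.array(c["t"]); return p[:2]/p[2]*f+[c["cx"],c["cy"]]
E
python3 - <<'E'
from h import *
np.set_printoptions(precision=4,suppress=True)
print(env.state(),env.nose_length)
ims=[]
for n in ("scene","top"):
    im,d=cams.get_image(n); ims.append(im); np.save(f"pics/{n}0.npy",d)
    cv2.imwrite(f"pics/{n}0.png",cv2.resize(im[:,:,::-1],(796,597)))
    print(n,cams.get_calibration(n))
    for t in ("thumb_plate","grip_bar","hinge_axis","jig","blade"):
        for r in cams.tip_of(n,t)[:2]:
            u,v=r["uv"]; dd=d[int(round(v)),int(round(u))]
            print(n,t,round(r["p"],2),np.round(r["uv"],1),dd,world(n,u,v,dd))
E
```

```text
{'time': 0.0, 'q': array([ 1.1088,  0.3269, -0.1936,  1.052 ,  0.    ,  1.4366]), 'qvel': array([-0.    , -0.0005, -0.0002,  0.0017,  0.0007, -0.0013]), 'effort': array([ -0.0012, -44.3399,  26.2438,   0.0155,  -0.0005,   0.    ]), 'position': array([0.1768, 0.5202, 0.2475]), 'ee_rot': array([-3.1399, -0.0003,  2.8138]), 'contact_force': array([ 0.0762, -0.4041,  0.6621]), 'torque': array([0.005 , 0.0114, 0.0153]), 'gripper_force': 0.0, 'gripper_width': 0.08546608928768802} 0.017
scene {'vfov': 53.453255272732946, 'cx': 259.0091396906935, 'cy': 189.8149698862317, 'R': array([[ 0.4802,  0.8771,  0.0097],
       [ 0.7538, -0.407 , -0.5159],
       [-0.4486,  0.2551, -0.8566]]), 't': array([-0.2757, -0.3919,  1.0827])}
scene thumb_plate 0.6 [142.9 196. ] 0.67949986 [ 0.5176 -0.2065  0.1381]
scene grip_bar 0.69 [267.5  99.4] 0.71852446 [0.4704 0.0728 0.2005]
scene grip_bar 0.53 [202.7 199.4] 0.7949384 [ 0.5155 -0.1022  0.0355]
scene jig 0.63 [205.3 195. ] 0.78905004 [ 0.5142 -0.0945  0.0454]
scene blade 0.55 [251.5 158.5] 0.85391986 [0.4695 0.0377 0.0324]
scene blade 0.32 [280.6 192.7] 0.8414761 [0.5637 0.06   0.0043]
top {'vfov': 53.13520821041439, 'cx': 263.4630149433271, 'cy': 186.80420663273264, 'R': array([[-0.0211, -0.9997,  0.0105],
       [-0.9943,  0.0199, -0.1049],
       [ 0.1047, -0.0126, -0.9944]]), 't': array([0.0075, 0.578 , 0.9845])}
top thumb_plate 0.56 [351.5 207.6] 0.9073797 [ 0.5135 -0.2101  0.1343]
top grip_bar 0.89 [228.4 230.6] 0.83340895 [0.4662 0.0759 0.2   ]
top hinge_axis 0.94 [297.6 215.2] 0.9169503 [ 0.4987 -0.0833  0.1215]
top jig 0.81 [296.4 218.4] 0.91514915 [ 0.4911 -0.0801  0.1225]
top blade 0.43 [248.5 230.6] 0.86137176 [0.465  0.033  0.1723]
```

View pics/scene0.png

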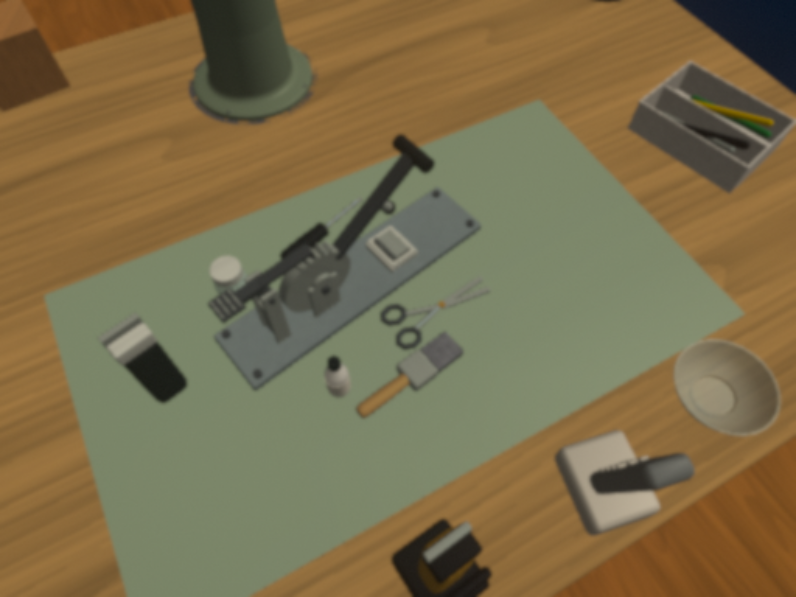

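View pics/top0.png

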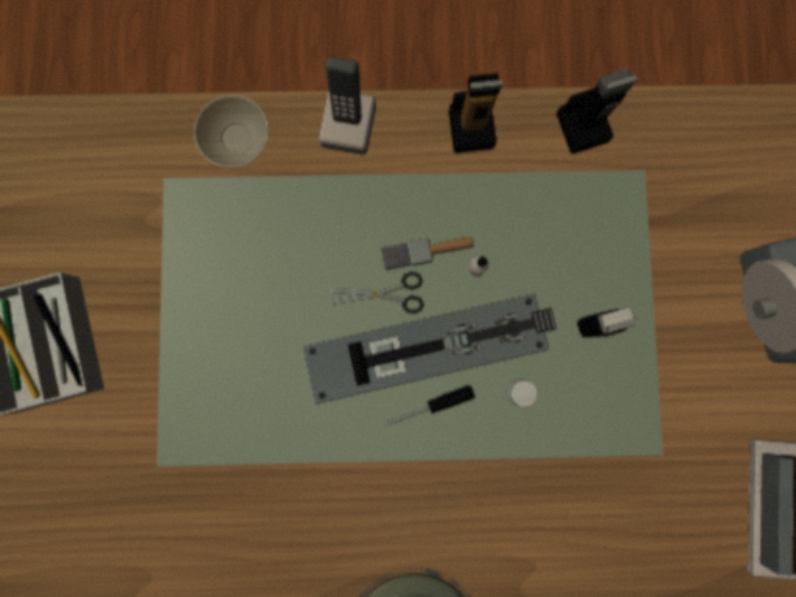

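The scene view shows the arm raised, with its bar at about (267,99) and the thumb plate at (143,196) in native pixels. The clipper stands just beyond the plate at about (93,230). The top view agrees. Next I'll check the clipper clearance and refine the plate and bar positions.

```bash
python3 - <<'E'
from h import *
np.set_printoptions(precision=4,suppress=True)
for n in ("scene","top"):
    d=cams.get_image(n)[1]
    for t in ("thumb_plate","grip_bar","clipper","oil_bottle","jig"):
        for r in cams.cut_out(n,t)[:1]:
            v,u=np.nonzero(r["mask"]&(d>0)); P=np.array([world(n,a,b,d[b,a]) for a,b in zip(u,v)])
            print(n,t,round(r["p"],2),len(P),"med",np.median(P,0),"lo",np.percentile(P,3,0),"hi",np.percentile(P,97,0))
            if t=="clipper": print(" top",np.median(P[P[:,2]>.15],0))
            if t=="jig":
                Q=P[(P[:,2]>.01)&(P[:,2]<.02)][:,:2].astype(np.float32); print(" base",cv2.minAreaRect(Q))
                Q=P[(abs(P[:,2]-.136)<.006)&(P[:,1]<-.17)]; print(" plate",len(Q),np.median(Q,0), cv2.minAreaRect(Q[:,:2].astype(np.float32)))
E
```

```text
scene thumb_plate 0.78 824 med [ 0.5093 -0.167   0.1373] lo [ 0.4917 -0.2141  0.1264] hi [ 0.5315 -0.0924  0.142 ]
scene grip_bar 0.86 2243 med [ 0.4862 -0.034   0.1219] lo [ 0.4353 -0.131   0.0338] hi [0.5082 0.0815 0.2004]
scene clipper 0.89 1479 med [ 0.5267 -0.308   0.1215] lo [ 0.5056 -0.3282  0.02  ] hi [ 0.5327 -0.2885  0.1627]
 top [ 0.5124 -0.3109  0.1528]
scene oil_bottle 0.7 326 med [ 0.6253 -0.12    0.0555] lo [ 0.6129 -0.1318  0.0129] hi [ 0.6323 -0.1062  0.0872]Traceback (most recent call last):
  File "<stdin>", line 7, in <module>
  File "h.py", line 4, in world
    c=cams.get_calibration(name); f=192/np.tan(np.radians(c["vfov"])/2)
ValueError: time passes only in moves, steps and waits
```

Request:
{"method": "arm_command", "body": {"motion": [{"delta_pos": [0, 0, -10], "spin": 10.3, "jaw": 1}, {"delta_pos": [0, 0, -10], "spin": 10.3, "jaw": 1}, {"delta_pos": [0, 0, -10], "spin": 10.3, "jaw": 1}, {"delta_pos": [0, 0, -10], "spin": 10.3, "jaw": 1}, {"delta_pos": [0, 0, -10], "spin": 10.3, "jaw": 1}, {"delta_pos": [0, 0, 0], "spin": 10.3, "jaw": 1}, {"delta_pos": [0, 0, 0], "spin": 0, "jaw": 1}], "newtons": 30}}

```text
time: 1.78
position: [0.1771, 0.5207, 0.2983]
ee_rot: [3.142, -0.0, 1.737]
contact_force: [-0.4, 0.2, 0.5]
gripper_width: 0.0004
gripper_force: 0.0
```

I sent that script and the move together, and a script mustn't be running during a move. From here on they go one after the other. The clipper's near face is about 60 mm from the plate, which is enough room. Now I'll redo the unfinished measurement.

```bash
python3 - <<'E'
from h import *
np.set_printoptions(precision=4,suppress=True)
for n in ("scene","top"):
    d=cams.get_image(n)[1]
    for t in ("thumb_plate","jig"):
        for r in cams.tip_of(n,t)[:1]: print(n,t,r["p"],r["uv"])
        for r in cams.cut_out(n,t)[:1]:
            v,u=np.nonzero(r["mask"]&(d>0)); P=np.array([world(n,a,b,d[b,a]) for a,b in zip(u,v)])
            if t=="jig":
                Q=P[(P[:,2]>.01)&(P[:,2]<.02)][:,:2].astype(np.float32); print(" base",cv2.minAreaRect(Q))
            Q=P[(abs(P[:,2]-.136)<.008)&(P[:,1]<-.185)]
            if len(Q)>5: print(" plate",len(Q),np.median(Q,0), cv2.minAreaRect(Q[:,:2].astype(np.float32)))
            Q=P[P[:,2]>.188]
            if len(Q)>5: print(" bar",len(Q),np.median(Q,0),Q.max(0), cv2.minAreaRect(Q[:,:2].astype(np.float32)))
E
```

```text
scene thumb_plate 0.97 [144.1, 196.3]
 plate 288 [ 0.518  -0.2007  0.1363] ((0.5169515013694763, -0.20029136538505554), (0.03298088163137436, 0.033205751329660416), 12.270163536071777)
scene jig 0.64 [208.5, 198.0]Traceback (most recent call last):
  File "<stdin>", line 8, in <module>
  File "h.py", line 4, in world
    c=cams.get_calibration(name); f=192/np.tan(np.radians(c["vfov"])/2)
ValueError: time passes only in moves, steps and waits
```

That error came from calling the calibration once per pixel. I'll cache it.

```bash
cat > h.py <<'E'
import numpy as np, cv2
from bench import env, cams
C={n:cams.get_calibration(n) for n in ("scene","top")}
def world(n,u,v,d):
    c=C[n]; f=192/np.tan(np.radians(c["vfov"])/2); d=np.asarray(d)
    return (np.stack([(u-c["cx"])/f*d,(v-c["cy"])/f*d,d],-1)-np.array(c["t"]))@np.array(c["R"])
E
cat > m.py <<'E'
from h import *
np.set_printoptions(precision=4,suppress=True)
for n in ("scene","top"):
    d=cams.get_image(n)[1]
    for t in ("thumb_plate","jig"):
        for r in cams.cut_out(n,t)[:1]:
            v,u=np.nonzero(r["mask"]&(d>0)); P=world(n,u,v,d[v,u])
            for k,Q in (("base",P[(P[:,2]>.01)&(P[:,2]<.02)]),("plate",P[(abs(P[:,2]-.136)<.008)&(P[:,1]<-.185)]),("bar",P[P[:,2]>.188])):
                if len(Q)>5: print(n,t,k,len(Q),np.median(Q,0),Q[:,2].max(),*cv2.minAreaRect(Q[:,:2].astype(np.float32)))
E
python3 m.py
```

```text
scene thumb_plate plate 307 [ 0.5179 -0.2017  0.1363] 0.14034905920052906 (0.5169578194618225, -0.20090128481388092) (0.03445060923695564, 0.03346594050526619) 10.521707534790039
scene jig base 5083 [ 0.4977 -0.0271  0.0164] 0.019967570998073184 (0.4803805351257324, -0.025727450847625732) (0.1006547212600708, 0.4094313979148865) 11.737751960754395
scene jig plate 292 [ 0.5177 -0.2015  0.1364] 0.14034905920052906 (0.516806960105896, -0.20082081854343414) (0.03354806452989578, 0.03309731185436249) 9.843376159667969
scene jig bar 329 [0.4631 0.072  0.1982] 0.20361036874614089 (0.4605187773704529, 0.07012393325567245) (0.06008995696902275, 0.028570406138896942) 12.114569664001465
top thumb_plate base 9 [ 0.5146 -0.2103  0.0152] 0.01835075710779441 (0.5228990316390991, -0.1802665740251541) (0.07697311788797379, 0.0236648079007864) 84.74687194824219
top thumb_plate plate 207 [ 0.5175 -0.204   0.1354] 0.14023604668263312 (0.517931342124939, -0.20296640694141388) (0.03370578959584236, 0.03857683017849922) 10.244484901428223
top jig base 3984 [ 0.4774 -0.0284  0.0152] 0.01999977219244515 (0.4818282127380371, -0.02980819344520569) (0.09988321363925934, 0.409385085105896) 11.805749893188477
top jig plate 207 [ 0.5175 -0.2037  0.1354] 0.14023604668263312 (0.517931342124939, -0.20296640694141388) (0.03370578959584236, 0.03857683017849922) 10.244484901428223
top jig bar 275 [0.4608 0.0704 0.1973] 0.2032304598566944 (0.46126240491867065, 0.06846387684345245) (0.06000784412026405, 0.027327870950102806) 11.529868125915527
```

Request:
{"method": "arm_command", "body": {"motion": [{"delta_pos": [0, 0, 0], "spin": -2.3, "jaw": 1}, {"delta_pos": [-50, 12, 0], "spin": 0, "jaw": 1}, {"delta_pos": [-50, 12, 0], "spin": 0, "jaw": 1}, {"delta_pos": [-50, 12, 0], "spin": 0, "jaw": 1}, {"delta_pos": [-50, 12, 0], "spin": 0, "jaw": 1}, {"delta_pos": [-50, 12, 0], "spin": 0, "jaw": 1}, {"delta_pos": [-50, 12, 0], "spin": 0, "jaw": 1}, {"delta_pos": [-50, 12, 0], "spin": 0, "jaw": 1}]}}

```text
time: 3.32
position: [0.331, 0.1937, 0.2986]
ee_rot: [3.14, -0.0, 1.776]
contact_force: [1.6, 0.0, 0.4]
gripper_width: -0.0
gripper_force: 0.0
```

Request:
{"method": "arm_command", "body": {"motion": [{"delta_pos": [-50, 12, 0], "spin": 0, "jaw": 1}, {"delta_pos": [-50, 12, 0], "spin": 0, "jaw": 1}, {"delta_pos": [-50, 12, 0], "spin": 0, "jaw": 1}, {"delta_pos": [-50, 12, 0], "spin": 0, "jaw": 1}, {"delta_pos": [-50, 12, 0], "spin": 0, "jaw": 1}, {"delta_pos": [-50, 12, 0], "spin": 0, "jaw": 1}, {"delta_pos": [-50, 12, 0], "spin": 0, "jaw": 1}, {"delta_pos": [0, 0, 0], "spin": 0, "jaw": 1}]}}

```text
time: 4.32
position: [0.4849, -0.1335, 0.2978]
ee_rot: [3.141, 0.001, 1.771]
contact_force: [-1.3, 0.8, -0.3]
gripper_width: 0.0003
gripper_force: 0.0
```

Request:
{"method": "arm_command", "body": {"motion": [{"delta_pos": [-38, 9, 0], "spin": 0, "jaw": 1}, {"delta_pos": [-39, 9, 0], "spin": 0, "jaw": 1}, {"delta_pos": [0, 0, 40], "spin": 0, "jaw": 1}, {"delta_pos": [0, 0, 40], "spin": 0, "jaw": 1}, {"delta_pos": [0, 0, 30], "spin": 0, "jaw": 1}, {"delta_pos": [0, 0, 0], "spin": 0, "jaw": 1}]}}

```text
time: 5.08
position: [0.5151, -0.2005, 0.1863]
ee_rot: [-3.138, -0.004, 1.776]
contact_force: [-0.4, 0.0, 0.8]
gripper_width: 0.0001
gripper_force: 0.0
```

```bash
python3 - <<'E'
from h import *
im,d=cams.get_image("scene")
cv2.imwrite("pics/s1.png",cv2.resize(im[80:280,40:300,::-1],(780,600)))
print(env.state()["position"],env.state()["contact_force"])
E
```

```text
[ 0.51634812 -0.20123392  0.18809839] [0.09469066 0.05400538 0.95540747]
```

View pics/s1.png

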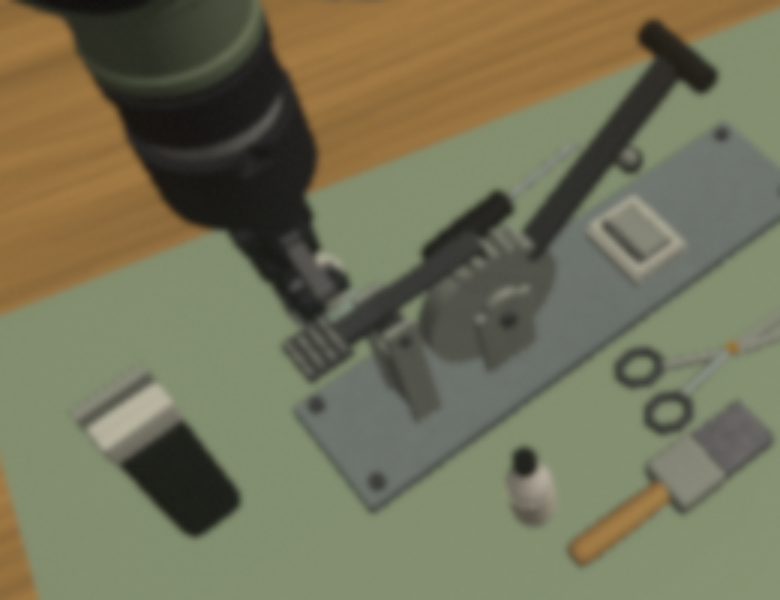

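The crop shows the closed tips just above the ribbed plate (tips at about (318,305), plate at (318,345)), well clear of the clipper. I'll descend in small steps and watch the force.

Request:
{"method": "arm_command", "body": {"motion": [{"delta_pos": [-3, 1, 12], "spin": 0, "jaw": 1}, {"delta_pos": [0, 0, 12], "spin": 0, "jaw": 1}, {"delta_pos": [0, 0, 5], "spin": 0, "jaw": 1}, {"delta_pos": [0, 0, 3], "spin": 0, "jaw": 1}, {"delta_pos": [0, 0, 0], "spin": 0, "jaw": 1}]}}

```text
time: 5.75
position: [0.5186, -0.205, 0.1562]
ee_rot: [-3.141, -0.0, 1.775]
contact_force: [0.5, -0.3, 0.8]
gripper_width: 0.0001
gripper_force: 0.0
```

Request:
{"method": "arm_command", "body": {"motion": [{"delta_pos": [0, 0, 2], "spin": 0, "jaw": 1}, {"delta_pos": [0, 0, 2], "spin": 0, "jaw": 1}, {"delta_pos": [0, 0, 0], "spin": 0, "jaw": 1}]}}

```text
time: 6.12
position: [0.5187, -0.2051, 0.1524]
ee_rot: [3.141, 0.0, 1.775]
contact_force: [-0.7, 1.5, 1.2]
gripper_width: 0.0001
gripper_force: 0.4
```

Request:
{"method": "arm_command", "body": {"motion": [{"delta_pos": [-0.5, 0, 2], "spin": 0, "jaw": 1}, {"delta_pos": [-0.5, 0, 2], "spin": 0, "jaw": 1}, {"delta_pos": [0, 0, 0], "spin": 0, "jaw": 1}]}}

```text
time: 6.5
position: [0.5186, -0.2059, 0.1478]
ee_rot: [-3.141, -0.001, 1.775]
contact_force: [0.1, 0.2, -0.1]
gripper_width: -0.0003
gripper_force: 0.0
```

Request:
{"method": "arm_command", "body": {"motion": [{"delta_pos": [-0.5, 0, 2], "spin": 0, "jaw": 1}, {"delta_pos": [-0.5, 0, 2], "spin": 0, "jaw": 1}, {"delta_pos": [0, 0, 0], "spin": 0, "jaw": 1}]}}

```text
time: 6.88
position: [0.5188, -0.2069, 0.1439]
ee_rot: [-3.141, -0.001, 1.775]
contact_force: [0.1, -0.8, -1.0]
gripper_width: -0.0003
gripper_force: 0.0
```

Request:
{"method": "arm_command", "body": {"motion": [{"delta_pos": [-0.5, 0, 2], "spin": 0, "jaw": 1}, {"delta_pos": [-0.5, 0, 1], "spin": 0, "jaw": 1}, {"delta_pos": [0, 0, 0], "spin": 0, "jaw": 1}]}}

```text
time: 7.25
position: [0.5192, -0.2079, 0.1415]
ee_rot: [3.141, -0.0, 1.775]
contact_force: [-0.0, 0.7, 1.4]
gripper_width: 0.0
gripper_force: 0.6
```

```bash
python3 - <<'E'
from h import *
im,d=cams.get_image("scene")
cv2.imwrite("pics/s2.png",cv2.resize(im[130:250,90:250,::-1],(800,600),interpolation=cv2.INTER_CUBIC))
np.set_printoptions(precision=4,suppress=True)
for r in cams.cut_out("scene","thumb_plate")[:1]:
    v,u=np.nonzero(r["mask"]&(d>0)); P=world("scene",u,v,d[v,u]); k=P[:,1]<-.185; print(r["p"],k.sum(),np.median(P[k],0),np.percentile(P[k],[5,95],axis=0))
E
```

```text
0.89 93 [ 0.5292 -0.2051  0.1215] [[ 0.5221 -0.2159  0.1182]
 [ 0.5346 -0.1886  0.128 ]]
```

View pics/s2.png

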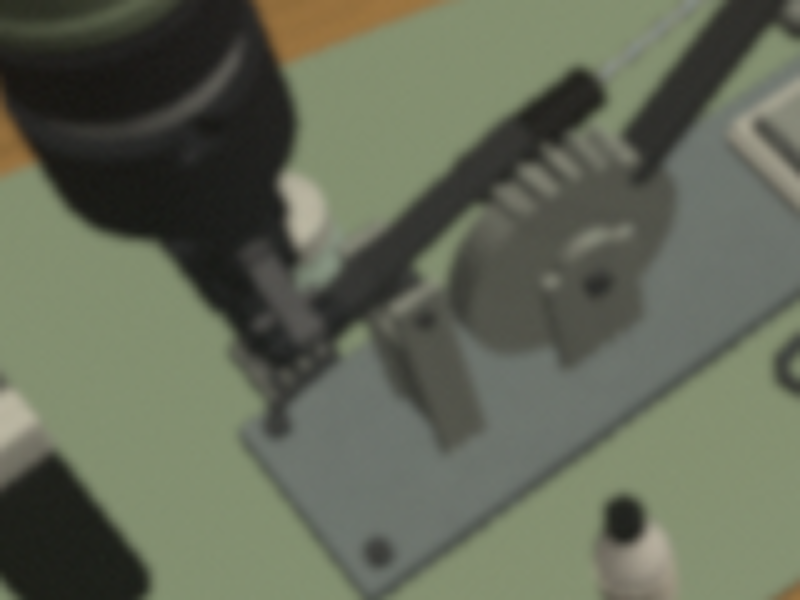

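The pawl has flipped: the hook stands clear of the wheel and the plate is about 14 mm lower, at z = 0.1215. I'll lift off and check that it stays.

Request:
{"method": "arm_command", "body": {"motion": [{"delta_pos": [0, 0, -20], "spin": 0, "jaw": 1}, {"delta_pos": [0, 0, -50], "spin": 0, "jaw": 1}, {"delta_pos": [0, 0, -50], "spin": 0, "jaw": 1}, {"delta_pos": [48, 0, 0], "spin": 0, "jaw": 1}, {"delta_pos": [48, 0, 0], "spin": 0, "jaw": 1}, {"delta_pos": [48, 0, 0], "spin": 0, "jaw": 1}, {"delta_pos": [48, 0, 0], "spin": 0, "jaw": 1}, {"delta_pos": [48, 0, 0], "spin": 0, "jaw": 1}]}}

```text
time: 8.35
position: [0.4701, 0.0283, 0.2613]
ee_rot: [3.141, 0.0, 1.775]
contact_force: [0.7, 0.7, 0.5]
gripper_width: 0.0003
gripper_force: 0.0
```

Request:
{"method": "arm_command", "body": {"motion": [{"delta_pos": [48, 0, 0], "spin": 0, "jaw": 1}, {"delta_pos": [0, 0, 0], "spin": 0, "jaw": 1}]}}

```text
time: 8.6
position: [0.4598, 0.0764, 0.2613]
ee_rot: [-3.141, -0.0, 1.78]
contact_force: [-0.8, -1.0, -0.0]
gripper_width: -0.0001
gripper_force: 0.0
```

```bash
python3 - <<'E'
from h import *
np.set_printoptions(precision=4,suppress=True)
for n in ("scene","top"):
    im,d=cams.get_image(n)
    if n=="scene": cv2.imwrite("pics/s3.png",cv2.resize(im[40:280,80:400,::-1],(800,600),interpolation=cv2.INTER_CUBIC))
    for r in cams.cut_out(n,"thumb_plate")[:1]:
        v,u=np.nonzero(r["mask"]&(d>0)); P=world(n,u,v,d[v,u]); k=P[:,1]<-.185; print(n,r["p"],k.sum(),np.median(P[k],0))
    for r in cams.cut_out(n,"grip_bar")[:1]:
        v,u=np.nonzero(r["mask"]&(d>0)); P=world(n,u,v,d[v,u]); P=P[(P[:,2]>.185)&(P[:,2]<.21)]; print(n,len(P),np.median(P,0),P[:,2].max())
s=env.state(); p=s["position"]-[.4938,-.0885,0]; print(s["position"],s["contact_force"],s["ee_rot"],"jig y",p[0]*-.204+p[1]*.979,"x",p[0]*.979+p[1]*.204)
E
```

```text
scene 0.6 332 [ 0.5173 -0.2029  0.1231]
top 0.63 194 [ 0.5181 -0.2056  0.123 ]
  return _methods._mean(a, axis=axis, dtype=dtype,
  ret = um.true_divide(
Traceback (most recent call last):
ValueError: zero-size array to reduction operation maximum which has no identity
```

View pics/s3.png

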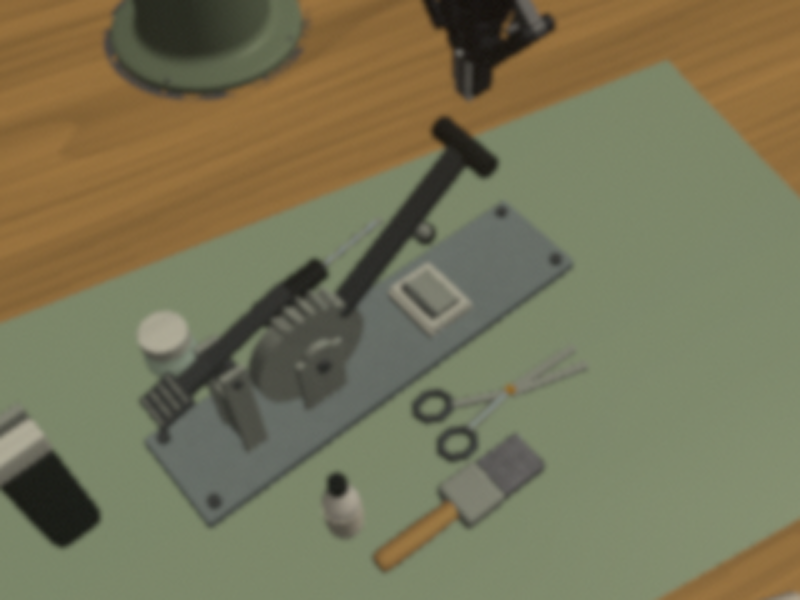

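The pawl has stayed clear: its plate is at (165,398) in the crop (z = 0.123) and the hook is above the teeth. The tips are over the bar at (465,147). Next I'll lower onto the bar and follow its arc.

Request:
{"method": "arm_command", "body": {"motion": [{"delta_pos": [0, 0, 15], "spin": 0, "jaw": 1}, {"delta_pos": [0, 0, 15], "spin": 0, "jaw": 1}, {"delta_pos": [0, 0, 6], "spin": 0, "jaw": 1}, {"delta_pos": [1, 0, 5], "spin": 0, "jaw": 1}, {"delta_pos": [3, 0, 5], "spin": 0, "jaw": 1}, {"delta_pos": [3, 0, 5], "spin": 0, "jaw": 1}]}}

```text
time: 9.65
position: [0.4595, 0.0811, 0.2106]
ee_rot: [3.141, 0.0, 1.775]
contact_force: [-1.6, -0.6, 4.5]
gripper_width: 0.0
gripper_force: 2.5
```

Request:
{"method": "arm_command", "body": {"motion": [{"delta_pos": [3, 0, 5], "spin": 0, "jaw": 1}, {"delta_pos": [3, 0, 5], "spin": 0, "jaw": 1}, {"delta_pos": [2, 0, 5], "spin": 0, "jaw": 1}]}}

```text
time: 10.02
position: [0.4575, 0.0906, 0.1956]
ee_rot: [3.14, -0.004, 1.776]
contact_force: [-2.6, 5.6, 8.3]
gripper_width: 0.0001
gripper_force: 3.9
```

Request:
{"method": "arm_command", "body": {"motion": [{"delta_pos": [2.5, 0, 5], "spin": 0, "jaw": 1}, {"delta_pos": [2.5, 0, 5], "spin": 0, "jaw": 1}, {"delta_pos": [2.5, 0, 5], "spin": 0, "jaw": 1}, {"delta_pos": [2, 0, 5], "spin": 0, "jaw": 1}]}}

```text
time: 10.52
position: [0.4558, 0.1, 0.1757]
ee_rot: [3.14, -0.004, 1.777]
contact_force: [-3.1, 3.3, 6.2]
gripper_width: -0.0001
gripper_force: 2.9
```

Request:
{"method": "arm_command", "body": {"motion": [{"delta_pos": [2, 0, 5], "spin": 0, "jaw": 1}, {"delta_pos": [2, 0, 5], "spin": 0, "jaw": 1}, {"delta_pos": [2, 0, 5], "spin": 0, "jaw": 1}, {"delta_pos": [1.5, 0, 5], "spin": 0, "jaw": 1}]}}

```text
time: 11.02
position: [0.4544, 0.1071, 0.1556]
ee_rot: [3.14, -0.003, 1.777]
contact_force: [-1.3, 4.6, 5.1]
gripper_width: 0.0006
gripper_force: 2.5
```

Request:
{"method": "arm_command", "body": {"motion": [{"delta_pos": [1.5, 0, 5], "spin": 0, "jaw": 1}, {"delta_pos": [1.5, 0, 5], "spin": 0, "jaw": 1}, {"delta_pos": [1.5, 0, 5], "spin": 0, "jaw": 1}, {"delta_pos": [1, 0, 5], "spin": 0, "jaw": 1}]}}

```text
time: 11.52
position: [0.4535, 0.1113, 0.1352]
ee_rot: [3.14, -0.001, 1.776]
contact_force: [-0.5, 4.2, 4.8]
gripper_width: -0.0006
gripper_force: 2.2
```

The arm has passed the 0.28 rad blocking range at about 5 N, so the pawl is clear.

Request:
{"method": "arm_command", "body": {"motion": [{"delta_pos": [1, 0, 5], "spin": 0, "jaw": 1}, {"delta_pos": [1, 0, 5], "spin": 0, "jaw": 1}, {"delta_pos": [0.5, 0, 5], "spin": 0, "jaw": 1}, {"delta_pos": [0.5, 0, 5], "spin": 0, "jaw": 1}, {"delta_pos": [0.5, 0, 5], "spin": 0, "jaw": 1}, {"delta_pos": [0, 0, 5], "spin": 0, "jaw": 1}]}}

```text
time: 12.28
position: [0.4523, 0.1141, 0.1049]
ee_rot: [-3.141, 0.0, 1.775]
contact_force: [0.3, 3.3, 4.3]
gripper_width: 0.0
gripper_force: 1.9
```

Request:
{"method": "arm_command", "body": {"motion": [{"delta_pos": [0, 0, 2], "spin": 0, "jaw": 1}, {"delta_pos": [0, 0, 2], "spin": 0, "jaw": 1}, {"delta_pos": [0, 0, 0], "spin": 0, "jaw": 1}]}}

```text
time: 12.65
position: [0.452, 0.1136, 0.101]
ee_rot: [-3.141, 0.001, 1.775]
contact_force: [0.3, 0.6, -0.2]
gripper_width: -0.0003
gripper_force: 0.4
```

Request:
{"method": "arm_command", "body": {"motion": [{"delta_pos": [0, 0, 2], "spin": 0, "jaw": 1}, {"delta_pos": [0, 0, 1], "spin": 0, "jaw": 1}, {"delta_pos": [0, 0, 0], "spin": 0, "jaw": 1}]}}

```text
time: 13.02
position: [0.452, 0.1138, 0.0981]
ee_rot: [-3.141, 0.001, 1.775]
contact_force: [-0.5, -0.1, 0.7]
gripper_width: -0.0002
gripper_force: 0.8
```

Request:
{"method": "arm_command", "body": {"motion": [{"delta_pos": [0, 0, 1], "spin": 0, "jaw": 1}, {"delta_pos": [0, 0, 1], "spin": 0, "jaw": 1}]}}

```text
time: 13.28
position: [0.4521, 0.1139, 0.0966]
ee_rot: [-3.141, 0.001, 1.775]
contact_force: [-3.8, -0.7, 16.5]
gripper_width: 0.0001
gripper_force: 7.9
```

Request:
{"method": "arm_command", "body": {"motion": [{"delta_pos": [0, 0, 1], "spin": 0, "jaw": 1}, {"delta_pos": [0, 0, 1], "spin": 0, "jaw": 1}]}}

```text
time: 13.52
position: [0.4523, 0.114, 0.0962]
ee_rot: [3.141, 0.001, 1.775]
contact_force: [-10.2, -1.9, 34.3]
gripper_width: 0.0004
gripper_force: 17.0
```

```bash
python3 - <<'E'
from h import *
np.set_printoptions(precision=4,suppress=True)
im,d=cams.get_image("scene")
cv2.imwrite("pics/s4.png",cv2.resize(im[60:240,130:370,::-1],(800,600),interpolation=cv2.INTER_CUBIC))
s=env.state(); print(s["position"],s["contact_force"])
E
```

```text
[0.4523 0.114  0.0963] [-7.8239 -1.7298 27.5373]
```

View pics/s4.png

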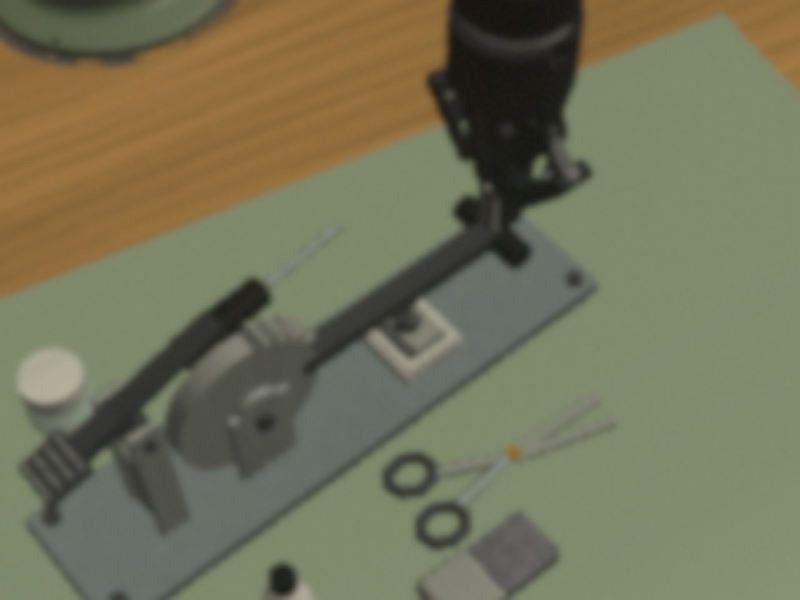

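The arm is level with its foot at (405,320) on the blade. The force rose sharply to 34 N at TCP z = 0.096, against 0.097 expected, so the foot is seated. The pawl is still clear. I'll back away.

Request:
{"method": "arm_command", "body": {"motion": [{"delta_pos": [0, 0, -4], "spin": 0, "jaw": 1}, {"delta_pos": [0, 0, -15], "spin": 0, "jaw": 1}, {"delta_pos": [0, 0, -40], "spin": 0, "jaw": 1}, {"delta_pos": [0, 0, -50], "spin": 0, "jaw": 1}, {"delta_pos": [50, 0, -20], "spin": 0, "jaw": 1}, {"delta_pos": [50, 0, 0], "spin": 0, "jaw": 1}, {"delta_pos": [50, 0, 0], "spin": 0, "jaw": 1}, {"delta_pos": [0, 0, 0], "spin": 0, "jaw": 1}]}}

```text
time: 14.58
position: [0.4211, 0.2636, 0.2229]
ee_rot: [-3.142, -0.0, 1.781]
contact_force: [0.0, -1.4, -0.0]
gripper_width: 0.0001
gripper_force: 0.0
```

```bash
python3 - <<'E'
from h import *
np.set_printoptions(precision=4,suppress=True)
o=np.array([.4938,-.0885,0]); J=np.array([[.979,.204,0],[-.204,.979,0],[0,0,1]])
for n in ("scene","top"):
    im,d=cams.get_image(n)
    if n=="scene": cv2.imwrite("pics/s5.png",cv2.resize(im[60:240,130:370,::-1],(800,600),interpolation=cv2.INTER_CUBIC))
    v,u=np.nonzero(d>0); P=(world(n,u,v,d[v,u])-o)@J.T
    for k,y0,y1,w in (("bar",.19,.22,.028),("arm",.12,.18,.006),("arm2",.07,.11,.006),("plate",-.13,-.11,.012)):
        Q=P[(P[:,1]>y0)&(P[:,1]<y1)&(abs(P[:,0])<w)&(P[:,2]<.3)]; print(n,k,len(Q),np.percentile(Q[:,2],[50,90,97]))
s=env.state(); print(s["position"],s["contact_force"])
E
```

```text
scene bar 431 [0.0672 0.0811 0.0821]
scene arm 236 [0.0776 0.0806 0.0811]
scene arm2 179 [0.0773 0.0804 0.0812]
scene plate 229 [0.12   0.125  0.1267]
top bar 236 [0.0772 0.0808 0.0824]
top arm 118 [0.0783 0.0806 0.0813]
top arm2 78 [0.0784 0.0803 0.0811]
top plate 92 [0.1227 0.1267 0.128 ]
[0.4216 0.2611 0.2228] [ 0.3195 -0.1392 -0.171 ]
```

View pics/s5.png

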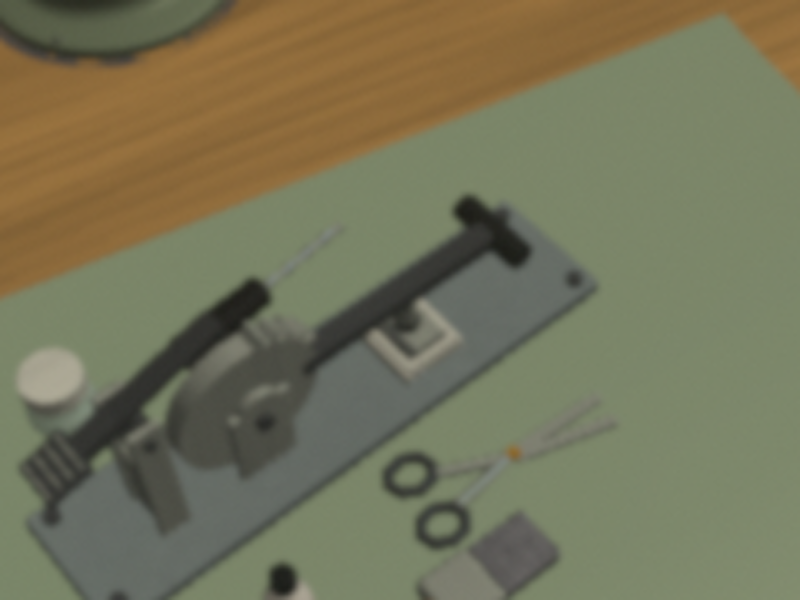

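The arm is level, with the bar's top at z ≈ 0.081 and its centre at about 0.07. The foot is on the blade at (405,320), the pawl is clear and the tools are where they were. I'll hand it in.

```bash
python3 -c "
from bench import env
print(env.finish_job())"
```

```text
the job is handed in; nothing more can be done
None
```

The job is handed in: the pawl is flipped clear and stayed there, the arm's foot is fully down on the blade, the loose tools look undisturbed and the robot has backed away; one slip on my side was that a measuring script was sent alongside the first move, away from the jig.

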